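Tip a carton into the scan bay and book it in

ROBOT

A 7-joint arm with a two-finger parallel gripper is mounted at the origin on the work surface. World frame = base frame: x ahead of the robot, y to its left, z up, the work surface at z = 0. Lengths are in m, angles in rad, forces in N, time in s.
With the tool pointing down it reaches from about 0.4 to 0.875 m from the base axis. Payload 19.3 kg.
Tool frame: the origin (TCP) lies at the very end of the fingers, on their centre line; the grasp point (between the pads) lies 19 mm behind it; z points along the fingers, y is the direction in which the jaws open and shut (so a half turn about z gives the same grasp; the last joint's range is limited). The gripper opens to 85 mm and grips with 20 to 120 N. Pads are 22 mm wide; open, the fingers measure 114 mm over their backs; the gripper's body (76 mm by 85 mm) begins 54 mm behind the grasp point. The pads swing forward as they close: fully open they stand 13 mm farther back than shut.
Start: joints at [-1.227, 0.521, -0.036, 1.599, 0.021, 1.021, -0.113], TCP at [0.251, 0.572, 0.2] pointing down, gripper open.
Joint ranges: [-2.91, 2.91], [-0.3, 2.13], [-1.5, 1.42], [0.17, 2.43], [-1.26, 4.41], [0.16, 1.93], [-2.52, 2.52]. Speed limits (rad/s): [1.89, 1.89, 2.39, 2.39, 3.01, 3.01, 3.01].

INTERFACE

Orientations are given as [roll, pitch, yaw] about the fixed x, y, z axes, in that order (R = Rz(yaw) Ry(pitch) Rx(roll)).
In Python, from workcell import telemetry, imaging, ticket gives the robot as it stands.
- The arm moves only by the tool carry_out, never from a script. Its argument "series" is a list of rows, each a list of 7 numbers: the shift along the tool's x, y, z in m, then the turn, a rotation vector about the tool's x, y, z in rad, then the closure in counts, from 0 (fully open) to 255 (shut). In form: [[tx, ty, tz, ax, ay, az, jaw], ...]. A call has 1 to 10 rows; each row is the pose to reach, as a shift and turn from the pose commanded when the call began, along the tool's axes at that moment; what a row does not reach only later rows make up. A row lasts 1/8 s, in which the tool goes at most 62.5 mm and 10.7 degrees, less where a joint would pass 70% of its speed; a pose out of reach is approached as far as the arm can. A call with a gripper value outside its range is refused whole. The fingers move at their own pace and stop on an object; "force" is the grip in N (left out, the last holds). Time passes only in rows, so rows that repeat a pose let the fingers close. It gives the time, the measured TCP pose, the force and the opening at its end, in the units of the state.
- telemetry.observe(): the state, without advancing time (a new reading comes with each control period).
- imaging.grab_frame(name): name is "scene" or "top" or "wrist"; returns (picture, depth): 420x560x3 uint8, blue, green, red; 420x560 float32, m along the optical axis (not along the pixel's ray), 0 where there is no reading.
- imaging.camera_info(name): a dict with "mtx" (3x3 intrinsics, pixels), "extrinsics" (4x4, takes a point from camera to world coordinates); the wrist camera has in their place "hand_eye" (4x4, takes a point from camera to tool coordinates, whose origin is the TCP and whose axes are the flange's). Camera axes: x right, y down, z forward; pixel columns grow to the right and rows downward; lengths in m; the calibration is good to about 2 mm. The wrist camera is an equidistant fisheye: a pixel r from the principal point sees the ray r / f radians off the axis. A picture is of the moment at which its call begins: read the wrist's pose just before it. camera_info takes no time and is no camera call.
- ticket.job_done(): hands the job in, once; it reports no verdict.
The state is a dict: "clock": time; "qpos": joint angles; "qd": joint speeds; "joint_efforts": joint torques, N m; "position": TCP position; "tool_rot": TCP orientation; "force": force on the tool from outside, world axes, zero at the start; "moment": the same for the moment, N m; "grip_width": finger opening in m.
Only numpy, scipy, OpenCV 4.12 (cv2) and the standard library are available. Lean on these libraries where they do the work, as an engineer would, in place of code of your own. Each camera call takes 0.05 s, during which the arm holds its last target.

TASK

The tallest carton stands on the end line of the yellow taped scan bay on the parts-store counter. With the fingers, push it high up so that it topples away from the tray and lies flat on its broad labelled side wholly inside the taped rectangle (lying on the tape is fine, sticking out beyond it is not), then press the white button on the console all the way down and let go. Do not pick the carton up or drag it along: tip it from where it stands; and leave everything else where it is.

Things in the scene. Friction and masses are not known exactly. Their poses are not given: they have to be found in the camera images.
- carton: The tall slim carton of cardboard, 90 wide x 60 deep x 180 mm tall, labels on both broad (90 x 180 mm) faces, 0.25 to 0.5 kg, loose. Origin: centre of its underside. z up while it stands, x along its width, y through its thickness (the broad faces look to +y and -y). It stands with one broad face towards the bay's middle.
- carton_center (a point): Centre of the tall carton, 90 mm up while it stands. Pushed square on the broad face away from the bay, well above half height, the carton tips about its foot edge with hardly any sliding (about 20 degrees takes it past balance) and falls by itself.
- carton_foot_a (a point): Point of the carton's foot at +x end of its width (45 mm from its middle), half-way through its thickness.
- carton_foot_b (a point): The same at the -x end.
- carton_top_a (a point): Point of the carton's top, 180 mm from the foot, at the +x end of its width, half-way through its thickness.
- carton_top_b (a point): The same at the -x end.
- bay: The scan bay: a rectangle of flat yellow tape on the black counter mat, 170 (its x) by 240 (its y) mm over the tape's outer edges, tape 12 mm wide, flush. Origin: centre of the rectangle on the surface. The carton starts over the middle of one of its short (170 mm) sides and is to lie lengthwise along the bay's y. The bay may lie on the left or the right of the carton.
- tray: Fixed open grey tray 170 x 120 x 30 mm high, on the side of the carton away from the bay, with the two sleeves in it. Origin: centre of its underside.
- console: Fixed grey console 80 x 110 x 35 mm high, nearer the robot than the mat's middle, on the left or right. Origin: centre of its underside. It carries the button on its middle.
- scan_top (a point): Centre of the top face of the white round push button (30 mm across) on the console, at rest; its position moves down with the button.
- scan (a joint): Travel of the button: 0 at rest, 0.006 m fully down; sprung, 5 N at full travel, comes back when let go.
- sleeve0: Bystander: steel sleeve, 48 mm across, 45 mm high, in the tray; top 49 mm above the counter.
- sleeve1: Bystander: the second such sleeve in the tray.
- jar: Bystander: closed clear jar 64 mm across, 95 mm high, nearer the robot, on the side opposite the console.
- short_carton: Bystander: standing carton 80 x 60 x 100 mm tall, beyond the mat's middle. Not the one to tip.
- gasket: Bystander: flat ring 110 mm across, 30 mm high, beyond the mat's middle.
- coupling: Bystander: stepped steel hub 62 mm across, 80 mm high, beyond the carton.
- flat_carton: Bystander: flat square carton 110 x 110 x 35 mm high, between the robot and the tall carton.

How it is judged:
On the way, in this order (a step that is already met when the one before it is completed fails the run):
1. the carton leans past its balance, its foot still where it stood (angle between carton's own z axis and vertical between 0.35 and 1.2 rad and distance of carton from where it was at the start of the episode below 0.055 m), for 0.02 s.
2. the carton lies flat at rest wholly inside the bay's outline (angle between carton's own z axis and vertical between 1.5 and 1.64 rad and height (world z) of carton_center below 0.036 m and linear speed of carton below 0.02 m/s and x of carton_foot_a in the frame of bay between -0.085 and 0.085 m and y of carton_foot_a in the frame of bay between -0.12 and 0.12 m and x of carton_foot_b in the frame of bay between -0.085 and 0.085 m and y of carton_foot_b in the frame of bay between -0.12 and 0.12 m and x of carton_top_a in the frame of bay between -0.085 and 0.085 m and y of carton_top_a in the frame of bay between -0.12 and 0.12 m and x of carton_top_b in the frame of bay between -0.085 and 0.085 m and y of carton_top_b in the frame of bay between -0.12 and 0.12 m), for 0.2 s.
3. the console's button is pressed down (value of joint scan above 0.0045 m), for 0.04 s.
At the end, for the whole second after the job is handed in: The carton lies at rest on a broad face (within 4 degrees), all four points of its outline (feet and tops) within the 170 x 240 mm outer edges of the tape; the button has been pressed at least 4.5 mm after that and is back up (all of step 2 and value of joint scan below 0.002 m); the robot touches nothing.
It fails at once if the carton is lifted (height (world z) of carton_center above 0.115 m or height (world z) of carton above 0.055 m).
It fails at once if the carton is shoved or dragged more than 50 mm upright instead of tipped (distance of carton from where it was at the start of the episode above 0.05 m and angle between carton's own z axis and vertical below 0.6 rad).
It fails at once if a bystander is moved by more than 30 mm or tipped over (distance of any of sleeve0, sleeve1, jar, short_carton, gasket, coupling, flat_carton from where it was at the start of the episode above 0.03 m or angle between any of sleeve0, sleeve1, jar, short_carton, gasket, coupling, flat_carton's own z axis and vertical above 0.7 rad).
It also fails if it takes over 40 s, if anything falls off the work surface, if the arm or the gripper's body presses on something with over 40 N, if the wrist force passes 120 N, or if a joint passes its speed limit or range.

## Working session

There is one attempt and no reset: what is moved stays moved. The work goes in short steps, Python scripts to look and compute and a tool call to move; the robot and the scene stay as the last step left them, time stands still between calls to the robot, and variables do not carry over. Pictures are saved under pics/ and viewed, and the job is handed in when it is done.

Besides the shell and the picture viewer there is one more tool, called as a command line: name --pt "numbers of a row" for each row, then --argument value for the rest. carry_out: Moves the arm, as the interface text tells. Its arguments: {"type":"object","properties":{"series":{"type":"array"},"force":{"type":"number"}},"required":["series"]}

```bash
mkdir -p pics; ls; python3 - <<'E'
from workcell import telemetry, imaging
import cv2, numpy as np
s=telemetry.observe(); print(s)
for n in("scene","top"):
    p,d=imaging.grab_frame(n); cv2.imwrite(f"pics/{n}0.png",p); np.save(f"pics/{n}0.npy",d)
    print(n,imaging.camera_info(n))
print(imaging.camera_info("wrist"))
E
```

```text
pics
{'clock': 0.0, 'qpos': array([-1.22719921,  0.52199861, -0.03631812,  1.59999276,  0.02119999,
        1.02106635, -0.1128156 ]), 'qd': array([-9.94449833e-04,  1.45201687e-03, -8.69726975e-05, -4.21878130e-04,
        5.10770871e-05, -2.39859078e-03, -1.10346856e-03]), 'joint_efforts': array([-3.26864167e-03, -9.27082872e+01,  1.97808892e+00, -3.69955945e+01,
        1.76936213e-02,  7.75602472e-03, -1.83177058e-06]), 'position': array([0.2512028 , 0.57190894, 0.1991409 ]), 'tool_rot': array([-3.14051552e+00,  8.02138921e-05,  2.72776168e+00]), 'force': array([ 0.44753874, -0.4392254 , -0.28484262]), 'moment': array([-0.03501032, -0.01891962, -0.0006723 ]), 'grip_width': 0.08550748167869049}
scene {'mtx': array([[429.76596574,   0.        , 284.23454371],
       [  0.        , 429.76596574, 205.22393473],
       [  0.        ,   0.        ,   1.        ]]), 'extrinsics': array([[-0.34012374,  0.55755294, -0.75726519,  1.15982276],
       [ 0.9403435 ,  0.20881364, -0.26860932,  0.22638628],
       [ 0.00836339, -0.8034498 , -0.59531375,  0.56146727],
       [ 0.        ,  0.   
[... 279 characters left out ...]
      [-0.99952383,  0.02220392,  0.02142653,  0.00971755],
       [-0.02410746, -0.12850816, -0.99141539,  0.96034368],
       [ 0.        ,  0.        ,  0.        ,  1.        ]])}
{'mtx': array([[325.1922621 ,   0.        , 284.53983157],
       [  0.        , 325.1922621 , 208.71763451],
       [  0.        ,   0.        ,   1.        ]]), 'hand_eye': array([[-1.21195072e-03, -9.63592016e-01, -2.67374190e-01,
         6.83809520e-02],
       [ 9.99999260e-01, -1.19491151e-03, -2.26434113e-04,
         2.72172685e-04],
       [-1.01298392e-04, -2.67374266e-01,  9.63592752e-01,
        -1.74427136e-01],
       [ 0.00000000e+00,  0.00000000e+00,  0.00000000e+00,
         1.00000000e+00]])}
```

View pics/scene0.png

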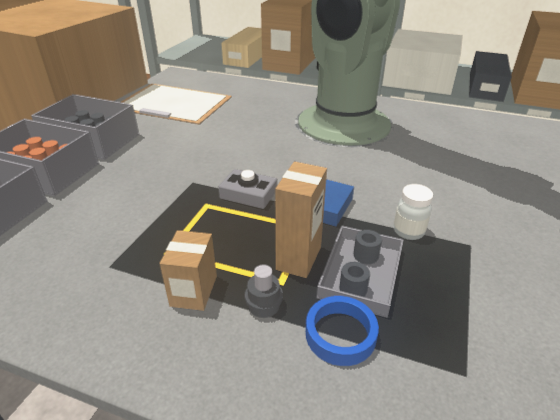

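View pics/top0.png

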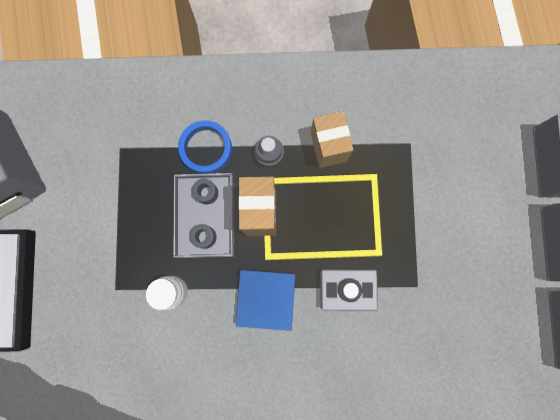

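Top view: carton top at (257,206), with the bay to its right (world −y) and the tray on its left. The button is at (350,291). Scene view: carton at (300,220), button at (248,176). Next I measure.

```bash
cat > h.py <<'E'
import numpy as np, cv2
from workcell import imaging, telemetry
def cloud(n,d):
    c=imaging.camera_info(n);K=c["mtx"];T=c["extrinsics"]
    v,u=np.indices(d.shape)
    P=np.stack([(u-K[0,2])/K[0,0]*d,(v-K[1,2])/K[1,1]*d,d],-1)
    return P@T[:3,:3].T+T[:3,3]
def rect(X):
    r=cv2.minAreaRect((X[:,:2]*1000).astype(np.float32)); return r, cv2.boxPoints(r).round(1).tolist()
E
python3 - <<'E'
from h import *
for n in("top","scene"):
    p=cv2.imread(f"pics/{n}0.png"); d=np.load(f"pics/{n}0.npy"); W=cloud(n,d)
    hsv=cv2.cvtColor(p,cv2.COLOR_BGR2HSV); ok=d>0
    z=W[...,2]
    ctr=(W[...,0]>.3)&(W[...,0]<.8)&(abs(W[...,1])<.4)
    m=ok&ctr&(z>.165)&(z<.2); X=W[m]; print(n,"carton top",m.sum(),X[:,2].mean(),rect(X))
    y=ok&ctr&(hsv[...,0]>22)&(hsv[...,0]<35)&(hsv[...,1]>150)&(hsv[...,2]>120)&(z<.02)
    X=W[y]; print("tape",y.sum(),X[:,2].mean(),rect(X))
    wht=ok&(hsv[...,1]<40)&(hsv[...,2]>200)&(z>.025)&(z<.07)&ctr&(W[...,1]<0)
    X=W[wht]; print("button",wht.sum(),X.mean(0) if len(X) else 0,np.median(X,0) if len(X) else 0, rect(X) if len(X) else 0, np.percentile(X[:,2],[5,50,95]) if len(X) else 0)
    m=ok&ctr&(z>.085)&(z<.115);X=W[m]
    n_,lab,st,ce=cv2.connectedComponentsWithStats(m.astype(np.uint8))
    for i in range(1,n_):
        if st[i,4]>40: print("z~.1",st[i],W[lab==i].mean(0))
    fy,fx=np.where(y)
E
```

```text
top carton top 1828 0.1795051965733833 (((594.6105346679688, 56.44560241699219), (58.644657135009766, 90.50367736816406), 89.31690216064453), [[549.0, 27.700000762939453], [639.5, 26.600000381469727], [640.2000122070312, 85.19999694824219], [549.7000122070312, 86.30000305175781]])
tape 936 0.00042806133737748005 (((587.6580200195312, -68.10484313964844), (170.33343505859375, 239.791259765625), 1.0474419593811035), [[500.29998779296875, 50.20000076293945], [504.70001220703125, -189.5], [675.0, -186.39999389648438], [670.5999755859375, 53.29999923706055]])
button 951 [ 0.43060782 -0.12369148  0.03825531] [ 0.42393789 -0.12394135  0.03471829] (((436.16015625, -116.21803283691406), (101.49272918701172, 70.03844451904297), 88.85376739501953), [[400.1000061035156, -166.3000030517578], [470.20001220703125, -167.6999969482422], [472.20001220703125, -66.19999694824219], [402.20001220703125, -64.80000305175781]]) [0.03169488 0.03471829 0.05723915]
z~.1 [ 313  111   40   48 1361] [ 0.73308355 -0.08679153  0.09899684]
z~.1 [244 231  31   2  43] [0.54971746 0.05359393 0.09764438]
z~.1 [146 279  3
[... 448 characters left out ...]
586365), [[497.0, 49.900001525878906], [499.8999938964844, -191.8000030517578], [673.7999877929688, -189.6999969482422], [670.9000244140625, 52.0]])
button 86 [ 0.43800705 -0.11651966  0.05652429] [ 0.43984807 -0.11542022  0.05731243] (((423.57708740234375, -123.6234130859375), (62.51273727416992, 26.481170654296875), 26.15264892578125), [[389.70001220703125, -125.5], [401.3999938964844, -149.3000030517578], [457.5, -121.69999694824219], [445.79998779296875, -98.0]]) [0.05389124 0.05731243 0.05899374]
z~.1 [402 185  31  21 518] [0.44477845 0.24050128 0.09409619]
z~.1 [276 201  49  43 637] [0.62710086 0.06394424 0.10024991]
z~.1 [ 160  231   53   44 1675] [ 0.74165001 -0.08413383  0.09884127]
```

```bash
cat >> h.py <<'E'
from scipy.spatial.transform import Rotation as R
def rel(p,rpy=(np.pi,0,np.pi)):
    s=telemetry.observe(); A=R.from_euler('xyz',s["tool_rot"]); 
    t=A.inv().apply(np.array(p)-s["position"]); w=(A.inv()*R.from_euler('xyz',rpy)).as_rotvec()
    print("clock",round(s["clock"],2),"pos",s["position"].round(4),"rpy",s["tool_rot"].round(4),"F",s["force"].round(1),"->",t.round(4),w.round(4))
E
python3 - <<'E'
from h import *
rel([.594,.135,.2])
W=cloud("top",np.load("pics/top0.npy")); 
p=cv2.imread("pics/top0.png");z=W[...,2]
m=(z>.05)&(z<.065)&(W[...,0]>.38)&(W[...,0]<.5)&(W[...,1]<-.07)&(W[...,1]>-.18)
X=W[m];print(m.sum(),X.mean(0),np.median(X,0),rect(X)[0],cv2.minEnclosingCircle((X[:,:2]*1000).astype(np.float32)))
m=(z>.028)&(z<.12)&(W[...,0]>.5)&(W[...,0]<.7)&(W[...,1]<.26)&(W[...,1]>.092)
X=W[m];print(X.min(0),X.max(0))
E
```

```text
clock 0.1 pos [0.2512 0.5719 0.1992] rpy [-3.1406e+00  1.0000e-04  2.7278e+00] F [ 0.2 -0.1 -0.8] -> [-0.4896 -0.2622 -0.0005] [-1.000e-03 -1.000e-04 -4.138e-01]
193 [ 0.43749054 -0.11451118  0.05595903] [ 0.43733993 -0.11430166  0.05603281] ((437.5445556640625, -114.66178894042969), (28.911327362060547, 28.632064819335938), 17.63142204284668) ((436.8768615722656, -116.5915298461914), 16.416786193847656)
[0.50824065 0.1145782  0.02800207] [0.69995467 0.23540197 0.05331273]
```

carry_out --pt "-0.049 -0.026 0 0 0 -0.041 255" --pt "-0.098 -0.052 0 0 0 -0.083 255" --pt "-0.147 -0.079 0 0 0 -0.124 255" --pt "-0.196 -0.105 0 0 0 -0.166 255" --pt "-0.245 -0.131 0 0 0 -0.207 255" --pt "-0.294 -0.157 0 0 0 -0.248 255" --pt "-0.343 -0.184 0 0 0 -0.29 255" --pt "-0.392 -0.21 0 0 0 -0.331 255" --pt "-0.441 -0.236 0 0 0 -0.372 255" --pt "-0.49 -0.262 0 0 0 -0.414 255" --force 30

```text
clock: 1.35
position: [0.5954, 0.1337, 0.1995]
tool_rot: [-3.142, -0.0, -3.14]
force: [1.2, 0.2, 1.2]
grip_width: -0.0002
```

```bash
python3 - <<'E'
from h import *
rel([.594,.135,.145])
p,d=imaging.grab_frame("top");cv2.imwrite("pics/top1.png",p)
q,d2=imaging.grab_frame("scene");cv2.imwrite("pics/scene1.png",q)
E
```

```text
clock 1.35 pos [0.5954 0.1337 0.1995] rpy [-3.1416e+00 -3.0000e-04 -3.1400e+00] F [1.2 0.2 1.2] -> [0.0014 0.0013 0.0545] [-0.     -0.0003  0.0016]
```

```bash
python3 - <<'E'
import cv2,numpy as np
a=cv2.imread("pics/top1.png")[100:320,100:450];b=cv2.imread("pics/scene1.png")[100:320,100:450]
cv2.imwrite("pics/c1.png",np.hstack([a,b]))
E
```

```text
(no output)
```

View pics/c1.png

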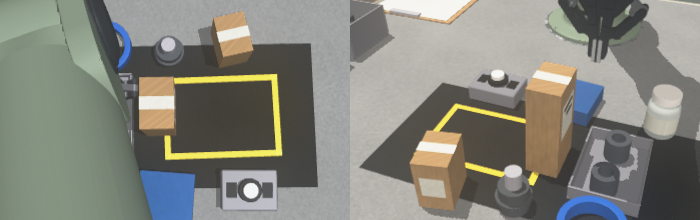

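carry_out --pt "-0.001 0 0.03 0 0 0 255" --pt "-0.001 -0.005 0.053 0 0 0 255" --pt "-0.001 -0.025 0.053 0 0 0 255" --pt "-0.001 -0.035 0.053 0 0 0 255" --pt "-0.001 -0.045 0.053 0 0 0 255" --pt "-0.001 -0.056 0.053 0 0 0 255" --pt "-0.001 -0.067 0.053 0 0 0 255" --pt "-0.001 -0.078 0.053 0 0 0 255" --pt "-0.001 -0.089 0.053 0 0 0 255" --pt "-0.001 -0.1 0.053 0 0 0 255"

```text
clock: 2.7
position: [0.5982, 0.0354, 0.1505]
tool_rot: [3.14, 0.007, -3.141]
force: [-6.5, 0.8, 45.1]
grip_width: -0.0001
```

```bash
python3 - <<'E'
from h import *
import time
rel([.594,.135,.23])
q,d2=imaging.grab_frame("scene");cv2.imwrite("pics/scene2.png",q)
E
```

```text
clock 2.7 pos [0.5982 0.0354 0.1505] rpy [ 3.1402  0.0067 -3.1412] F [-6.5  0.8 45.1] -> [ 0.0036  0.0997 -0.0794] [0.0014 0.0067 0.0004]
```

View pics/scene2.png

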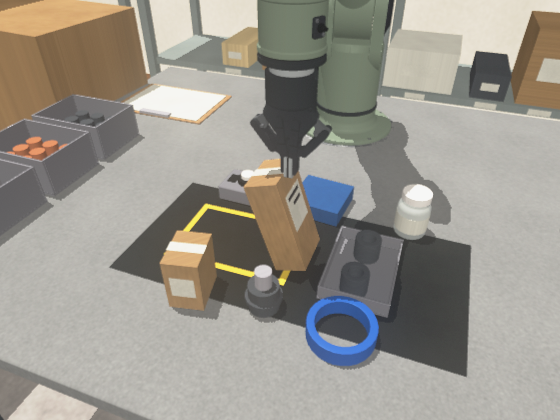

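The tool reads 45 N upward, so something other than the fingertip is loaded. I'll measure the lean before moving.

```bash
python3 - <<'E'
from h import *
p,d=imaging.grab_frame("scene")
W=cloud("scene",d); s=telemetry.observe(); print(s["clock"],s["force"].round(1),s["position"].round(4))
# +x end face of carton: x ~0.64
m=(d>0)&(abs(W[...,0]-.64)<.008)&(W[...,1]>-.1)&(W[...,1]<.1)&(W[...,2]>.01)
n,lab,st,c=cv2.connectedComponentsWithStats(m.astype(np.uint8)); i=1+np.argmax(st[1:,4]);X=W[lab==i]
r=cv2.minAreaRect((X[:,1:]*1000).astype(np.float32)); print(st[i],r,cv2.boxPoints(r).round(0).tolist(),X[:,0].mean())
cv2.imwrite("pics/c2.png",cv2.resize(p[110:290,220:380],None,fx=4,fy=3.3,interpolation=cv2.INTER_CUBIC))
E
```

```text
2.8 [-6.   0.7 43.4] [0.5981 0.0338 0.1504]
[ 259    0   51   71 2990] ((34.636024475097656, 412.8377990722656), (85.26228332519531, 65.34246063232422), 89.67388916015625) [[2.0, 370.0], [67.0, 370.0], [68.0, 455.0], [2.0, 456.0]] 0.6391803422184654
```

View pics/c2.png

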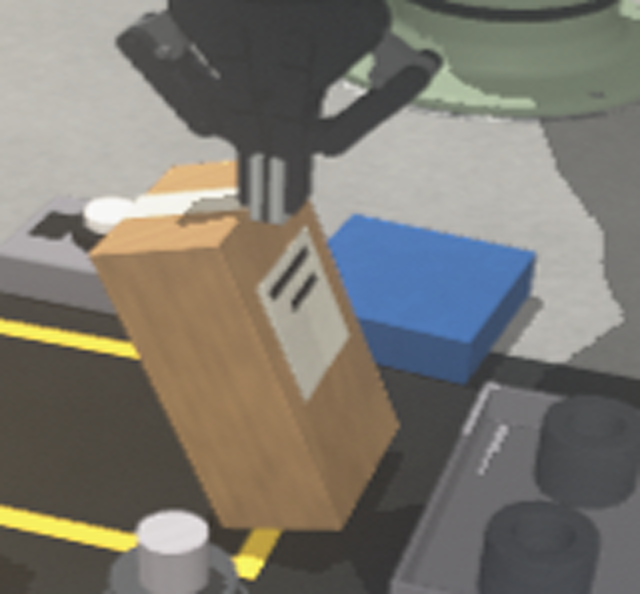

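```bash
python3 - <<'E'
from h import *
p,d=imaging.grab_frame("scene")
W=cloud("scene",d); s=telemetry.observe(); print(s["clock"],s["force"].round(1),s["joint_efforts"].round(1))
# end-face corners in full px from crop (crop/4+220, crop/3.3+110)
for q in [(93,255),(218,247),(225,527),(340,528),(398,427),(312,205),(268,218)]:
    u,v=q[0]/4+220,q[1]/3.3+110; a=W[int(v)-1:int(v)+2,int(u)-1:int(u)+2]
    print(q,round(u),round(v),np.round(a[1,1],3))
# plane-fits: end face and broad face, top
def fit(u0,u1,v0,v1):
    X=W[v0:v1,u0:u1].reshape(-1,3);X=X[(X[:,2]>.005)];c=np.median(X,0);U,S,V=np.linalg.svd(X-c);return c.round(4),V[2].round(3),(S/np.sqrt(len(X))).round(4)
print("left (end?)",fit(262,272,200,250)); print("right",fit(292,300,190,215)); print("top",fit(250,262,178,183))
E
```

```text
2.85 [-5.1  0.7 43.7] [  1.6 -65.4   2.9 -22.6   0.2  -1.7   0.2]
(93, 255) 243 187 [ 0.638 -0.03   0.169]
(218, 247) 274 185 [0.637 0.023 0.187]
(225, 527) 276 270 [0.639 0.027 0.004]
(340, 528) 305 270 [0.638 0.081 0.02 ]
(398, 427) 320 239 [0.551 0.082 0.021]
(312, 205) 298 172 [0.552 0.036 0.162]
(268, 218) 287 176 [0.606 0.034 0.186]
left (end?) (array([0.6393, 0.0112, 0.1081]), array([-0.403,  0.915,  0.011]), array([0.0407, 0.0191, 0.0046]))
right (array([0.5942, 0.0461, 0.1289]), array([-0.011, -0.95 , -0.311]), array([0.0125, 0.009 , 0.0006]))
top (array([ 0.6213, -0.0143,  0.1766]), array([-0.017,  0.318, -0.948]), array([0.0078, 0.0039, 0.0005]))
```

```bash
python3 - <<'E'
from h import *
c=imaging.camera_info("scene");K=c["mtx"];T=np.linalg.inv(c["extrinsics"])
def pr(P):
    q=T[:3,:3]@np.array(P)+T[:3,3]; q=K@q; return (q[:2]/q[2]).round(1)
print("scene1",pr([.5954,.1337,.1995]),"now",pr([.598,.0338,.1504]),"now z.187",pr([.598,.0338,.187]))
a=cv2.imread("pics/scene1.png")[90:230,260:420]
cv2.imwrite("pics/c3.png",cv2.resize(a,None,fx=4.5,fy=4))
p,d=imaging.grab_frame("scene");W=cloud("scene",d)
print(telemetry.observe()["clock"])
for v in range(150,186,3): print(v,[tuple((W[v,u]*1000).astype(int)) for u in(281,284,288,291,296)])
E
```

```text
scene1 [349.7 177.4] now [288.1 191.4] now z.187 [288.4 172.9]
2.9
150 [(np.int64(609), np.int64(24), np.int64(233)), (np.int64(609), np.int64(30), np.int64(234)), (np.int64(599), np.int64(32), np.int64(230)), (np.int64(609), np.int64(41), np.int64(237)), (np.int64(608), np.int64(49), np.int64(238))]
153 [(np.int64(613), np.int64(26), np.int64(230)), (np.int64(610), np.int64(30), np.int64(229)), (np.int64(598), np.int64(32), np.int64(223)), (np.int64(608), np.int64(41), np.int64(231)), (np.int64(608), np.int64(48), np.int64(232))]
156 [(np.int64(610), np.int64(25), np.int64(223)), (np.int64(607), np.int64(29), np.int64(222)), (np.int64(601), np.int64(33), np.int64(220)), (np.int64(612), np.int64(42), np.int64(228)), (np.int64(604), np.int64(47), np.int64(224))]
159 [(np.int64(602), np.int64(22), np.int64(213)), (np.int64(607), np.int64(29), np.int64(217)), (np.int64(609), np.int64(36), np.int64(220)), (np.int64(607), np.int64(40), np.int64(219)), (np.int64(604), np.int64(48), np.int64(219))]
162 [(np.int64(605), np.int64(23), np.int64(209)), (np.int64(608), np.int64(29), np.int64(212
[... 1086 characters left out ...]
[(np.int64(614), np.int64(26), np.int64(187)), (np.int64(605), np.int64(28), np.int64(182)), (np.int64(609), np.int64(37), np.int64(186)), (np.int64(605), np.int64(40), np.int64(185)), (np.int64(565), np.int64(36), np.int64(159))]
180 [(np.int64(617), np.int64(28), np.int64(183)), (np.int64(608), np.int64(29), np.int64(178)), (np.int64(594), np.int64(32), np.int64(170)), (np.int64(584), np.int64(34), np.int64(165)), (np.int64(567), np.int64(37), np.int64(155))]
183 [(np.int64(620), np.int64(29), np.int64(180)), (np.int64(611), np.int64(31), np.int64(175)), (np.int64(599), np.int64(33), np.int64(168)), (np.int64(588), np.int64(35), np.int64(162)), (np.int64(572), np.int64(38), np.int64(152))]
```

View pics/c3.png

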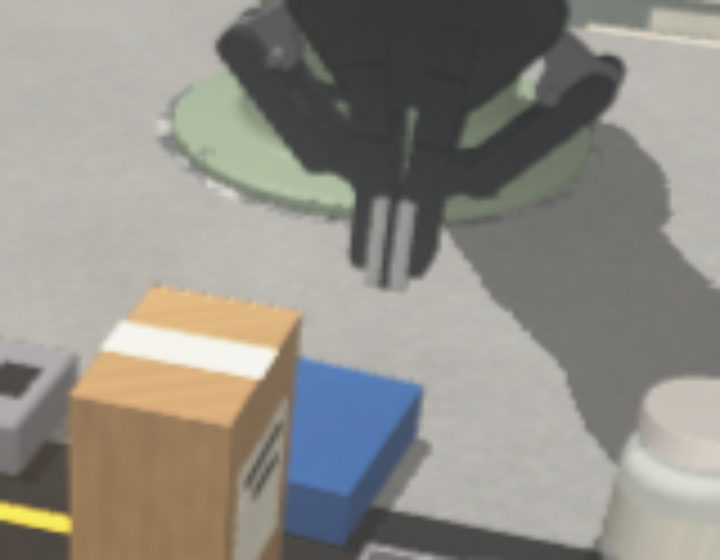

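The picture and depth show why. The fingertips really end at z≈0.185, about 35 mm higher than the reported TCP z of 0.1505. The front fingertip is sitting on the carton's rear top edge. The carton leans 18.2° and its foot hasn't moved, with the pivot still at y≈0.027. I'll drag the edge a little further over, gently, and unload.

carry_out --pt "0 -0.005 -0.001 0 0 0 255" --pt "0 -0.01 -0.001 0 0 0 255" --pt "0 -0.015 -0.001 0 0 0 255"

```text
clock: 3.28
position: [0.5972, 0.0196, 0.1501]
tool_rot: [3.142, 0.004, 3.141]
force: [-2.9, -1.9, 24.5]
grip_width: -0.0002
```

```bash
python3 - <<'E'
from h import *
rel([.594,.135,.23])
p,d=imaging.grab_frame("scene");cv2.imwrite("pics/scene4.png",p);W=cloud("scene",d)
def fit(u0,u1,v0,v1):
    X=W[v0:v1,u0:u1].reshape(-1,3);X=X[(X[:,2]>.005)];c=np.median(X,0);U,S,V=np.linalg.svd(X-c);return c.round(4),V[2].round(3),(S/np.sqrt(len(X))).round(4)
print(fit(292,300,192,215))
cv2.imwrite("pics/c4.png",cv2.resize(p[110:290,200:380],None,fx=3.5,fy=3.3))
E
```

```text
clock 3.27 pos [0.5972 0.0196 0.1501] rpy [3.1415 0.0042 3.1414] F [-2.9 -1.9 24.5] -> [ 0.0029  0.1154 -0.0799] [ 0.      0.0042 -0.0002]
(array([0.5813, 0.042 , 0.1166]), array([-0.316,  0.948,  0.027]), array([0.0789, 0.0116, 0.004 ]))
```

View pics/c4.png

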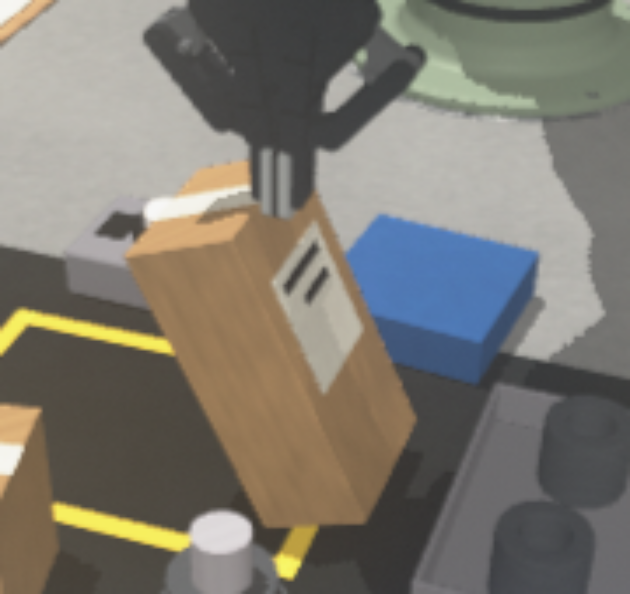

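```bash
python3 - <<'E'
from h import *
p,d=imaging.grab_frame("scene");W=cloud("scene",d)
def fit(u0,u1,v0,v1):
    X=W[v0:v1,u0:u1].reshape(-1,3);c=np.median(X,0);U,S,V=np.linalg.svd(X-c);return c.round(4),V[2].round(3),(S/np.sqrt(len(X))).round(4)
print(fit(286,296,190,215),fit(293,306,220,240))
for q in [(262,524),(240,242),(362,522)]:
    u,v=q[0]/3.5+200,q[1]/3.3+110; print(q,W[int(v),int(u)].round(3))
print(telemetry.observe()["clock"])
E
```

```text
(array([0.5939, 0.037 , 0.1264]), array([0.006, 0.923, 0.385]), array([0.0132, 0.0098, 0.0006])) (array([0.6045, 0.0571, 0.0788]), array([-0.296,  0.955,  0.034]), array([0.0674, 0.01  , 0.0064]))
(262, 524) [0.636 0.022 0.002]
(240, 242) [0.633 0.012 0.184]
(362, 522) [0.637 0.077 0.023]
3.375
```

Lean is now 22.7°, past balance, with the foot in place. I'll nudge it a bit more and lift clear so that it falls.

carry_out --pt "0 -0.007 0 0 0 0 255" --pt "0 -0.012 -0.003 0 0 0 255" --pt "0 -0.014 -0.015 0 0 0 255" --pt "0 -0.014 -0.04 0 0 0 255" --pt "0 -0.014 -0.08 0 0 0 255" --pt "0 -0.014 -0.08 0 0 0 255" --pt "0 -0.014 -0.08 0 0 0 255" --pt "0 -0.014 -0.08 0 0 0 255"

```text
clock: 4.38
position: [0.5952, 0.0063, 0.227]
tool_rot: [-3.141, -0.001, -3.141]
force: [0.2, -0.2, 0.5]
grip_width: -0.0003
```

```bash
python3 - <<'E'
from h import *
rel([.4375,-.1145,.2])
p,d=imaging.grab_frame("scene");cv2.imwrite("pics/scene5.png",p);np.save("pics/scene5.npy",d)
E
```

```text
clock 4.38 pos [0.5952 0.0063 0.227 ] rpy [-3.1415e+00 -1.4000e-03 -3.1413e+00] F [ 0.2 -0.2  0.5] -> [ 0.1577 -0.1208  0.0272] [-0.0001 -0.0014  0.0003]
```

View pics/scene5.png

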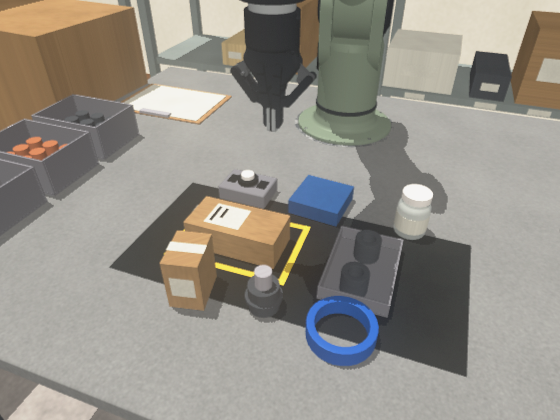

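The carton lies flat in the bay, label up, at about (238,228). I'll check its outline against the tape and find where the fingertips really end.

```bash
python3 - <<'E'
from h import *
d=np.load("pics/scene5.npy");W=cloud("scene",d);z=W[...,2]
def an(W,d):
    z=W[...,2]
    m=(d>0)&(abs(z-.06)<.006)&(W[...,0]>.52)&(W[...,0]<.69)&(W[...,1]<.07)&(W[...,1]>-.25)
    n,l,st,c=cv2.connectedComponentsWithStats(m.astype(np.uint8));i=1+np.argmax(st[1:,4]);X=W[l==i]
    print("carton",len(X),X[:,2].mean(),rect(X))
an(W,d)
p,dt=imaging.grab_frame("top");cv2.imwrite("pics/top5.png",p);Wt=cloud("top",dt);an(Wt,dt)
# gripper tip lowest in scene
m=(d>0)&(abs(W[...,0]-.6)<.03)&(abs(W[...,1]-.006)<.03)&(z>.1)
X=W[m];print("tip",X.min(0),X[X[:,2].argmin()])
E
```

```text
carton 3121 0.06044168901123411 (((593.0520629882812, -68.60611724853516), (182.0892791748047, 93.38729858398438), 89.45745086669922), [[545.5, -159.1999969482422], [638.9000244140625, -160.10000610351562], [640.5999755859375, 22.0], [547.2000122070312, 22.899999618530273]])Traceback (most recent call last):
  File "<stdin>", line 9, in <module>
  File "<stdin>", line 6, in an
    return _wrapfunc(a, 'argmax', axis=axis, out=out, **kwds)
    return bound(*args, **kwds)
ValueError: attempt to get argmax of an empty sequence
```

View pics/top5.png

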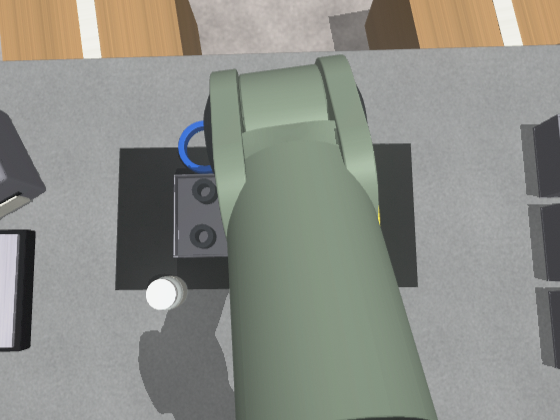

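Top view: the arm covers the mat here. From the scene view the carton spans x 0.546–0.640 and y −0.160–0.022, top at 0.060. That is about 28 mm or more inside the tape everywhere. Now to the button.

carry_out --pt "0.03 -0.022 0 0 0 0 255" --pt "0.06 -0.046 0 0 0 0 255" --pt "0.09 -0.069 0 0 0 0 255" --pt "0.12 -0.092 0.01 0 0 0 255" --pt "0.15 -0.115 0.03 0 0 0 255" --pt "0.158 -0.121 0.05 0 0 0 255" --pt "0.158 -0.121 0.07 0 0 0 255" --pt "0.158 -0.121 0.085 0 0 0 255" --pt "0.158 -0.121 0.085 0 0 0 255" --pt "0.158 -0.121 0.085 0 0 0 255"

```text
clock: 5.72
position: [0.4378, -0.1147, 0.1431]
tool_rot: [-3.142, 0.0, -3.141]
force: [0.1, 0.1, 0.5]
grip_width: 0.0001
```

```bash
python3 - <<'E'
from h import *
rel([.4375,-.1145,.06])
p,d=imaging.grab_frame("scene");np.save("pics/scene6.npy",d);W=cloud("scene",d)
cv2.imwrite("pics/c6.png",cv2.resize(p[90:290,150:350],None,fx=3,fy=3))
for v in range(130,186,3): print(v,[(W[v,u]*1000).astype(int).tolist() for u in(240,244,248,252)])
E
```

```text
clock 5.72 pos [ 0.4378 -0.1147  0.1431] rpy [-3.1415e+00  2.0000e-04 -3.1414e+00] F [0.1 0.1 0.5] -> [0.0004 0.0002 0.0831] [-0.0001  0.0002  0.0002]
130 [[151, -267, 1], [146, -257, 0], [144, -246, 1], [141, -234, 2]]
133 [[167, -260, 0], [167, -248, 2], [160, -239, 0], [156, -228, 1]]
136 [[185, -252, 1], [180, -242, 1], [174, -233, 0], [170, -222, 0]]
139 [[204, -243, 2], [194, -236, 0], [193, -224, 1], [190, -213, 1]]
142 [[215, -238, 0], [212, -227, 0], [205, -219, -1], [207, -206, 2]]
145 [[234, -229, 2], [228, -220, 1], [223, -211, 0], [218, -201, 0]]
148 [[244, -225, 0], [242, -214, 0], [239, -204, 0], [235, -194, 0]]
151 [[261, -217, 0], [257, -207, 0], [254, -197, 0], [250, -187, 0]]
154 [[276, -210, 0], [271, -201, 0], [268, -191, 0], [264, -181, 0]]
157 [[289, -204, 0], [289, -193, 2], [284, -184, 1], [278, -176, 0]]
160 [[306, -197, 2], [297, -190, -1], [297, -178, 1], [293, -169, 1]]
163 [[317, -191, 0], [312, -183, 0], [310, -173, 0], [307, -163, 1]]
166 [[332, -185, 1], [328, -176, 1], [322, -167, 0], [321, -157, 2]]
169 [[339, -182, -2], [339, -170, 0], [337, -160, 1], [335, -151, 2]]
172 [[404, -150, 34], [433, -125, 57], [430, -117, 56], [428, -108, 57]]
175 [[433, -136, 46], [445, -120, 57], [441, -112, 56], [439, -104, 57]]
178 [[445, -130, 47], [449, -118, 52], [448, -110, 53], [441, -103, 51]]
181 [[457, -125, 48], [453, -117, 47], [448, -110, 46], [449, -100, 49]]
184 [[457, -125, 40], [456, -116, 41], [457, -106, 45], [452, -99, 43]]
```

View pics/c6.png

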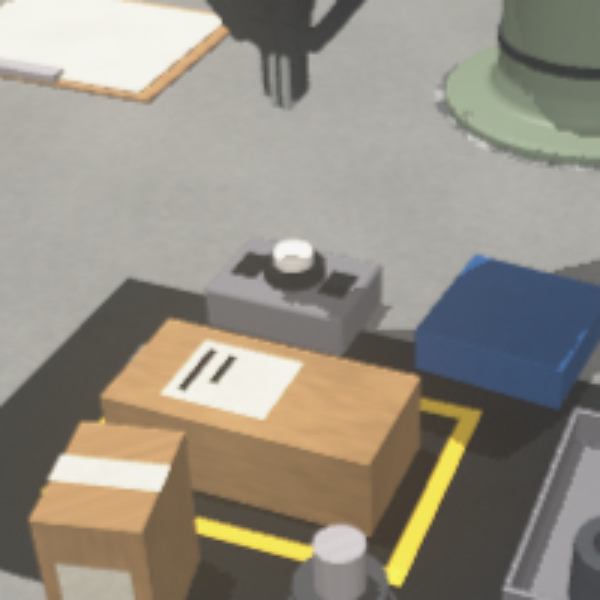

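carry_out --pt "0 0 0.03 0 0 0 255" --pt "0 0 0.06 0 0 0 255" --pt "0 0 0.08 0 0 0 255" --pt "0 0 0.08 0 0 0 255"

```text
clock: 6.28
position: [0.4372, -0.1146, 0.0623]
tool_rot: [3.141, -0.002, -3.141]
force: [-0.2, 0.1, 0.8]
grip_width: 0.0004
```

```bash
python3 - <<'E'
from h import *
rel([.4375,-.1145,.03])
p,d=imaging.grab_frame("scene");W=cloud("scene",d)
cv2.imwrite("pics/c7.png",cv2.resize(p[110:230,190:310],None,fx=5,fy=5))
for v in range(140,180,3): print(v,[(W[v,u]*1000).astype(int).tolist() for u in(240,244,248,252)])
E
```

```text
clock 6.28 pos [ 0.4372 -0.1146  0.0623] rpy [ 3.1414e+00 -1.6000e-03 -3.1413e+00] F [-0.2  0.1  0.8] -> [-0.0003  0.0001  0.0323] [ 0.0002 -0.0016  0.0003]
140 [[447, -123, 143], [443, -117, 141], [451, -104, 148], [444, -98, 145]]
143 [[450, -123, 137], [446, -116, 136], [449, -105, 140], [444, -98, 139]]
146 [[444, -126, 126], [448, -115, 131], [446, -107, 131], [441, -100, 130]]
149 [[446, -125, 120], [451, -114, 125], [443, -108, 122], [440, -101, 122]]
152 [[442, -128, 111], [447, -116, 115], [445, -108, 116], [440, -101, 115]]
155 [[281, -208, 1], [447, -116, 109], [448, -107, 111], [443, -100, 110]]
158 [[290, -204, -1], [447, -117, 101], [447, -108, 103], [281, -174, -1]]
161 [[308, -196, 0], [304, -186, 0], [300, -177, 0], [297, -167, 0]]
164 [[322, -189, 0], [318, -180, 0], [315, -170, 1], [311, -161, 0]]
167 [[336, -182, 2], [333, -173, 2], [328, -165, 0], [323, -156, 0]]
170 [[398, -152, 35], [344, -168, 1], [421, -121, 55], [337, -150, 0]]
173 [[408, -148, 34], [438, -123, 57], [436, -115, 58], [433, -106, 58]]
176 [[439, -133, 48], [449, -118, 57], [447, -110, 58], [441, -103, 56]]
179 [[450, -128, 48], [451, -118, 51], [1159, 226, 561], [441, -103, 48]]
```

View pics/c7.png

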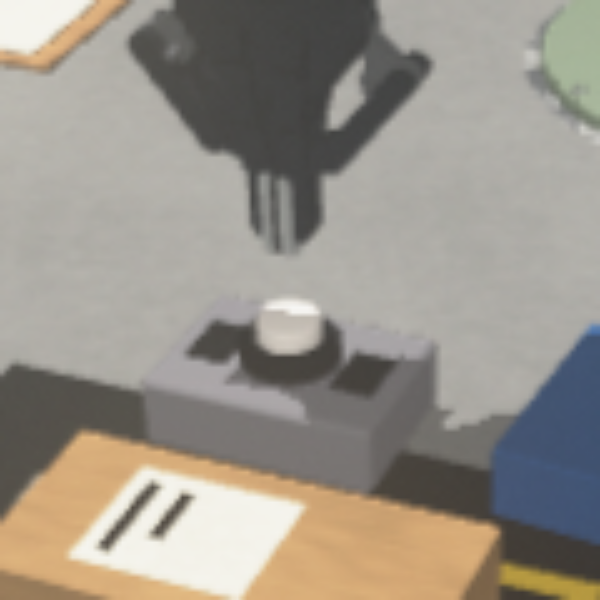

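Fingertips at z≈0.098 with TCP 0.062, so the offset is about 36 mm, the same as before. Contact should come at TCP z≈0.020. I'll go down in small steps and watch the force.

carry_out --pt "0 0 0.02 0 0 0 255" --pt "0 0 0.036 0 0 0 255" --pt "0 0 0.041 0 0 0 255" --pt "0 0 0.044 0 0 0 255" --pt "0 0 0.044 0 0 0 255"

```text
clock: 6.95
position: [0.4381, -0.1148, 0.0195]
tool_rot: [-3.141, 0.001, -3.141]
force: [0.4, 0.9, 5.4]
grip_width: 0.0002
```

```bash
python3 - <<'E'
from h import *
rel([.4375,-.1145,.02])
p,d=imaging.grab_frame("scene")
cv2.imwrite("pics/c8.png",cv2.resize(p[130:210,200:300],None,fx=6,fy=6))
E
```

```text
clock 6.95 pos [ 0.4381 -0.1148  0.0195] rpy [-3.1415e+00  1.1000e-03 -3.1415e+00] F [0.4 0.9 5.4] -> [ 0.0006  0.0003 -0.0005] [-0.0001  0.0011  0.0001]
```

View pics/c8.png

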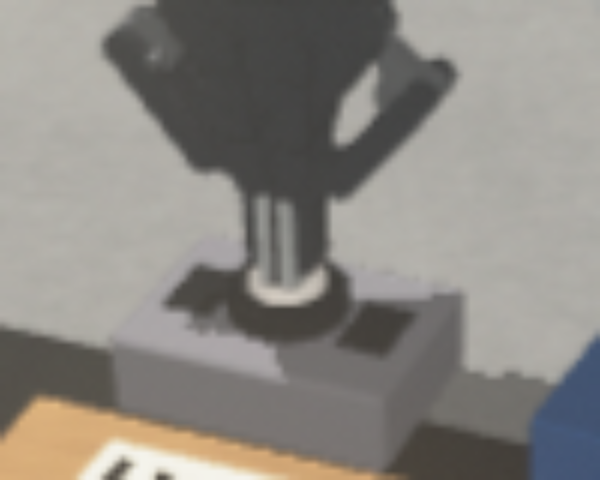

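The fingers sit on the button at (283,285) and have pushed it down partway; force 5 N. I'll press on to the stop.

carry_out --pt "0 0 0.002 0 0 0 255" --pt "0 0 0.004 0 0 0 255" --pt "0 0 0.004 0 0 0 255" --pt "0 0 0.004 0 0 0 255"

```text
clock: 7.5
position: [0.4385, -0.1149, 0.018]
tool_rot: [-3.141, 0.003, 3.141]
force: [-17.9, 5.9, 87.7]
grip_width: -0.0003
```

The force jumped to 88 N with only 1.5 mm of travel, so that is the hard stop. Backing off.

carry_out --pt "0 0 -0.004 0 0 0 255" --pt "0 0 -0.02 0 0 0 255" --pt "0 0 -0.06 0 0 0 255" --pt "0 0 -0.11 0 0 0 255" --pt "0 0 -0.16 0 0 0 255" --pt "0.02 -0.05 -0.18 0 0 0 255" --pt "0.02 -0.1 -0.18 0 0 0 255" --pt "0.02 -0.15 -0.18 0 0 0 255" --pt "0.02 -0.15 -0.18 0 0 0 255"

```text
clock: 8.62
position: [0.4169, -0.2681, 0.1954]
tool_rot: [-3.14, 0.001, 3.137]
force: [0.8, 0.8, 0.6]
grip_width: -0.0
```

```bash
python3 - <<'E'
from h import *
s=telemetry.observe();print(s["clock"],s["position"],s["force"].round(1))
for n in("scene","top"):
    p,d=imaging.grab_frame(n);W=cloud(n,d);z=W[...,2];cv2.imwrite(f"pics/{n}9.png",p)
    m=(d>0)&(abs(z-.06)<.006)&(W[...,0]>.52)&(W[...,0]<.69)&(W[...,1]<.07)&(W[...,1]>-.25)
    k,l,st,c=cv2.connectedComponentsWithStats(m.astype(np.uint8))
    if k>1:
        i=1+np.argmax(st[1:,4]);X=W[l==i];print(n,"carton",len(X),X[:,2].mean(),rect(X)[1])
    m=(z>.045)&(z<.065)&(abs(W[...,0]-.4375)<.012)&(abs(W[...,1]+.1145)<.012)
    print("button z",m.sum(),np.percentile(z[m],[50,90]) if m.sum() else 0)
E
python3 -c "
import cv2,numpy as np
a=cv2.imread('pics/scene9.png');b=cv2.imread('pics/top9.png')
cv2.imwrite('pics/c9.png',cv2.resize(np.hstack([a,b]),(800,300),interpolation=cv2.INTER_AREA))"
```

```text
8.625 [ 0.41686291 -0.26807192  0.19539333] [0.8 0.8 0.6]
scene carton 3131 0.060445242570627535 [[545.2000122070312, -158.39999389648438], [639.0, -159.8000030517578], [641.5999755859375, 22.0], [547.7999877929688, 23.399999618530273]]
button z 93 [0.05685203 0.05848431]
top carton 4202 0.05948460708344921 [[548.0, -157.10000610351562], [638.4000244140625, -157.8000030517578], [639.7000122070312, 22.5], [549.4000244140625, 23.200000762939453]]
button z 164 [0.05590124 0.0580791 ]
```

View pics/c9.png

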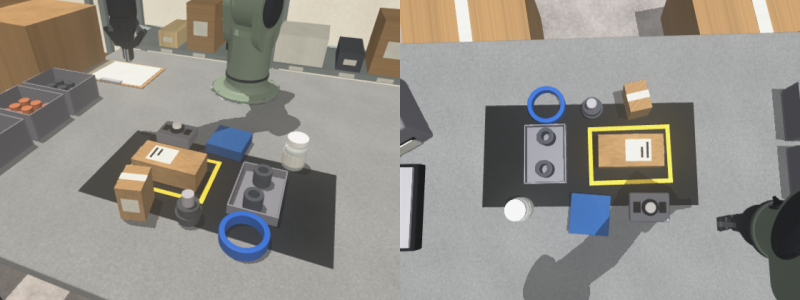

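Both views agree: the carton is flat inside the tape, the button is back up at z≈0.056, the bystanders look unmoved, and the arm is clear. Handing in.

```bash
python3 -c "
from workcell import ticket; print(ticket.job_done())"
```

```text
the job is handed in; nothing more can be done
None
```

The carton was tipped from where it stood and now lies flat, label up, inside the tape. The button was then pressed to its stop and let go, and I handed the job in at about 8.7 s. It gives no verdict.

**Last checks**
- **Carton:** both cameras put its top at 0.060 m, with x from about 0.545 to 0.642 and y from about −0.160 to 0.023. The tape's outer edges are at about x 0.50–0.67 and y −0.19–0.05, so the carton is at least 25 mm inside on every side.
- **Button:** its top is back at about z 0.056, as at the start.
- **Arm:** it stands clear, and the force on the tool is near zero.
- **Bystanders:** they look unmoved in the pictures; I did not measure them again.

**What disagreed or went less cleanly**
- **Fingertip height:** the images and the contacts put the shut fingertips about 35 mm higher than the reported TCP.
- **Tipping:** because of that, the first push caught the carton's rear top edge instead of its broad face. The tool read about 45 N upward, and I believe only the fingertips were touching. I then pulled that edge on from 18° to 22.7° of lean and lifted away. It fell by itself, and its foot had moved about 5 mm at most.
- **Button press:** the reading peaked at about 88 N on the hard stop. That is below the 120 N wrist limit but more than I meant to use. I took the press as full from that force, not from a reading of its travel.

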